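Rack two fired test tiles by thickness in the slot gauge

TASK

Rack the two standing clay test tiles in the wooden slot gauge, the thick tile first and then the thin one, each upright, roughly centred across the bar and in the narrowest slot that will take it. The slotted bar is clamped some way off its marks, so feel for each slot gently - the fired clay chips if it is pushed hard against the gauge - and press each tile lightly down until it is felt to be firmly home. Let both go and leave everything else on the table where it is.

Things in the scene. Friction and masses are not known exactly. Their poses are not given: they have to be found in the camera images.
- thick_center (a point): Centre (half-way up) of the 14 mm thick fired-clay test tile, a plain slab 60 mm wide (own x) by 14 mm thick (own y) by 70 mm tall (own z, up). It stands free on its 60 mm lower edge on the table. The two task tiles look alike but for thickness; which stands nearer the robot changes.
- thin_center (a point): Centre (half-way up) of the 8 mm thick fired-clay test tile, a plain slab 60 mm wide (own x) by 8 mm thick (own y) by 70 mm tall (own z, up). It stands free on its 60 mm lower edge on the table. The two task tiles look alike but for thickness; which stands nearer the robot changes.
- rack: Slot gauge: fixed dark steel bed 90 (own x) x 250 (own y) x 10 mm with 36 mm high end cheeks, carrying a light wooden bar 46 mm (x) x 190 mm (y). Origin: middle of the bed's underside, on the table. The bar floats on rubber: it sinks 1 mm per 4 N of push, at most 8 mm, and springs back. A tile that is home has its centre 69 mm above the origin. Over 20 N between tile and gauge chips the tile.
- wide_mark (a point): Mark on the gauge (own x = 0, y = -50 mm), level with the bar's flat top 64 mm above the bed's underside: about here is the 16 mm wide slot. All slots run across the bar along the gauge's x, open above and at both ends, square-edged, 30 mm deep. The true slot lies 4 to 18 mm beyond its mark, towards the gauge's +y.
- middle_mark (a point): Mark of the 13 mm wide slot (own x = 0, y = 0 of the gauge, at bar-top height). The whole bar is clamped off its marks along the gauge's y: one shift of 4 to 18 mm towards +y for all three slots, different every time and not reported; it can be seen or felt, and it does not move under the forces of the job.
- narrow_mark (a point): Mark of the 10 mm wide slot (own x = 0, y = +50 mm of the gauge, at bar-top height); the true slot lies off it by the same shift as the others.
- jar: Bystander: glass jar with white cap, 64 mm across, 85 mm high, loose; origin at the middle of its underside. Leave alone.
- sieve: Bystander: round steel sieve, 170 mm across, 50 mm high, loose; origin at the middle of its underside. Leave alone.
- rib: Bystander: small wooden potter's rib, 75 x 32 x 6 mm, lying flat and loose; origin at the middle of its underside. Leave alone.
There are look-alikes about, which are no part of the job. What is shaped like the part that bears thick_center but grey is not meant.

How it is judged:
By the outcome, as a careful person would: the job done as asked, in the order asked, and still so for the second after the job is handed in, with the robot touching nothing.
It also fails if it takes over 72 s, if anything falls off the work surface, if the arm or the gripper's body presses on something with over 40 N, if the wrist force passes 120 N, or if a joint passes its speed limit or range.

ROBOT

A 6-joint arm with a two-finger parallel gripper is mounted at the origin on the work surface. World frame = base frame: x ahead of the robot, y to its left, z up, the work surface at z = 0. Lengths are in m, angles in degrees, forces in N, time in s.
With the tool pointing down it reaches from about 0.375 to 0.9 m from the base axis. Payload 3.1 kg.
Tool frame: the origin (TCP) lies on the centre line of the jaws, within the pads' length; the fingertips stand 25 mm ahead of it and the grasp point (between the pads) lies 6 mm ahead of it; z points along the fingers, y is the line along which they close (so a half turn about z gives the same grasp; the last joint's range is limited). The gripper opens to 87 mm and grips with 3 to 60 N. Pads are 19 mm wide; open, the fingers measure 117 mm over their backs; the gripper's body (75 mm by 190 mm) begins 51 mm behind the grasp point.
Start: joints at [59.215, 30.224, 82.088, -0, 67.689, -10.227], TCP at [0.219, 0.585, 0.248] pointing down, gripper open.
Joint ranges: [-176.69, 176.69], [-43.24, 126.21], [12.49, 139.97], [-82, 262], [0, 151.66], [-163.58, 163.58]. Speed limits (degrees/s): [159.86, 159.86, 180, 180, 180, 180].

INTERFACE

Orientations are given as a 3x3 rotation matrix whose columns are the frame's x, y, z axes.
In Python, from rig import * gives the robot as it stands.
- The arm moves only by the tool step_arm, never from a script. Its argument "steps" is a list of rows, each a list of 7 numbers: the shift along the tool's x, y, z normalised to -1 to 1, where 1 is 0.3 m, then the turn, a rotation vector about the tool's x, y, z normalised to -1 to 1, where 1 is 45 degrees, then the gripper's target within -1 to 1 (shut at 1, half-way at 0, fully open at -1). A call has 1 to 8 rows; each row is the pose to reach, as a shift and turn from the pose commanded when the call began, along the tool's axes at that moment; what a row does not reach only later rows make up. A row lasts 1/12 s, in which the tool goes at most 41.7 mm and 7.16 degrees, less where a joint would pass 70% of its speed; a pose out of reach is approached as far as the arm can. A call with a number of a shift or a turn outside -1 to 1 is refused whole. A call with a gripper value outside its range is refused whole. The fingers move at their own pace and stop on an object; the grip force is fixed at half the most. Time passes only in rows, so rows that repeat a pose let the fingers close. It gives the time, the measured TCP pose, the force, the opening and the grip force at its end, in the units of the state.
- read_state(): the state, without advancing time (a new reading comes with each control period).
- capture(name): name is "scene" or "top"; returns a dict with "image" (480x640x3 uint8, red, green, blue), "vertical_fov" (degrees; the focal length in pixels is half the picture's height over the tangent of half this angle, whatever the lens; pixels are square), "cx", "cy" (the principal point, pixels), "k1" (the pictures are not rectified: a ray, as slopes to the right and down, at radius r is drawn at 1 + k1 r^2 times it, then the intrinsics apply), "world_from_camera" (4x4, takes a point from camera to world coordinates). Camera axes: x right, y down, z forward; pixel columns grow to the right and rows downward; lengths in m; the calibration is good to about 2 mm. A picture is of the moment at which its call begins. There is no depth.
- hand_in(): hands the job in; it is judged then, once.
The state is a dict: "time_s": time; "joint_positions": joint angles; "qvel": joint speeds; "tau": joint torques, N m; "position": TCP position; "tcp_rot": TCP orientation; "force": force on the tool from outside, world axes, zero at the start; "moment": the same for the moment, N m; "opening": opening from 0.0 (shut) to 1.0 (fully open); "grasp_force": force on a finger pad.
Only numpy, scipy, OpenCV 4.12 (cv2) and the standard library are available. Lean on these libraries where they do the work, as an engineer would, in place of code of your own. Each camera call takes 0.05 s, during which the arm holds its last target. There are 200 camera calls.

## Working session

There is one attempt and no reset: what is moved stays moved. The work goes in short steps, Python scripts to look and compute and a tool call to move; the robot and the scene stay as the last step left them, time stands still between calls to the robot, and variables do not carry over. Pictures are saved under pics/ and viewed, at most 10 in all, crops included, and the job is handed in when it is done.

Besides the shell and the picture viewer there is one more tool, called after ">>>" as name(argument=value, ...) on one line, values as JSON. step_arm: Moves the arm, as the interface text tells. Scaled input: -1 to 1 covers 0.3 m each way for a shift and 45 degrees each way for a turn. Its arguments: {"type":"object","properties":{"steps":{"type":"array"}},"required":["steps"]}

```bash
mkdir -p pics; cat > h.py <<'E'
from rig import *
import numpy as np, cv2
def cap(n,f):
    c=capture(n); cv2.imwrite(f'pics/{f}.png',c['image'][:,:,::-1]); np.save(f'pics/{f}.npy',c,allow_pickle=True); return c
def load(f): return np.load(f'pics/{f}.npy',allow_pickle=True).item()
def K(c):
    f=240/np.tan(np.radians(c['vertical_fov'])/2); return f
def ray(c,u,v):
    f=K(c); d=np.array([(u-c['cx'])/f,(v-c['cy'])/f]); s=d.copy()
    for _ in range(30): s=d/(1+c['k1']*(s@s))
    T=np.array(c['world_from_camera']); return T[:3,3],T[:3,:3]@np.array([s[0],s[1],1])
def onz(c,u,v,z):
    o,d=ray(c,u,v); return (o+d*(z-o[2])/d[2])
def proj(c,p):
    T=np.array(c['world_from_camera']); q=T[:3,:3].T@(np.array(p)-T[:3,3]); s=q[:2]/q[2]; s=s*(1+c['k1']*(s@s)); f=K(c)
    return s*f+[c['cx'],c['cy']]
E
python3 - <<'E'
from h import *
for n in('scene','top'):
    c=cap(n,n+'0'); print(n,c['vertical_fov'],c['cx'],c['cy'],c['k1'],np.round(c['world_from_camera'],3).tolist())
s=read_state(); print(s['position'],s['tcp_rot'],s['opening'],s['time_s'],s['force'])
E
```

```text
scene 45.14116099633043 318.89937358384634 246.22366658569788 0.009156579643898644 [[-0.21, 0.706, -0.677, 1.197], [0.978, 0.138, -0.159, 0.111], [-0.018, -0.695, -0.719, 0.674], [0.0, 0.0, 0.0, 1.0]]
top 47.67226366349338 314.1332974358095 234.12996015487693 -0.15548464432535863 [[0.021, -0.984, 0.175, 0.458], [-1.0, -0.02, 0.006, -0.008], [-0.002, -0.175, -0.985, 0.994], [0.0, 0.0, 0.0, 1.0]]
[0.21909264 0.58467761 0.24665247] [[-9.36318534e-01  3.51150232e-01 -1.05662831e-03]
 [ 3.51151605e-01  9.36317061e-01 -1.70617820e-03]
 [ 3.90214240e-04 -1.96856300e-03 -9.99997986e-01]] 1.001463719107572 0.1 [-0.4259702   0.13673334  0.56014365]
```

View pics/top0.png

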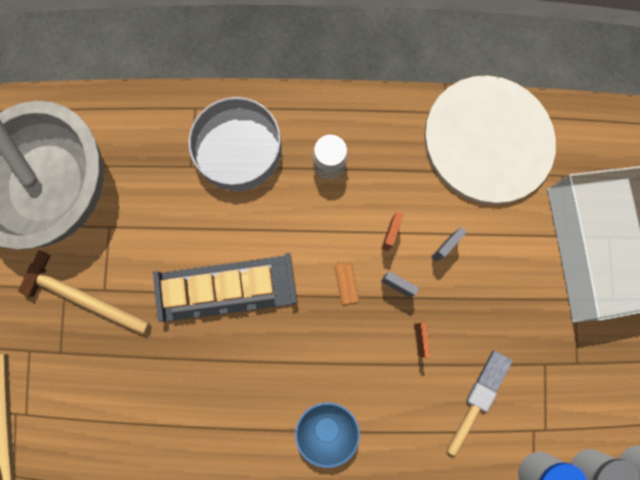

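View pics/scene0.png

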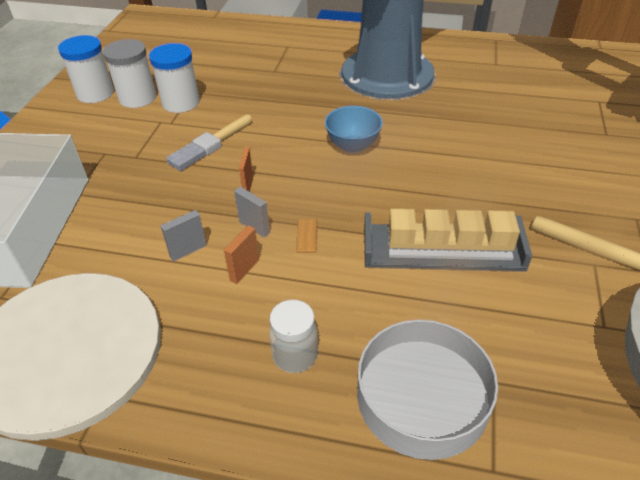

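Top view: the rack is around (225,288), the thick orange tile at (393,230), the thin one at (422,340), and grey look-alikes at (400,285) and (449,243). Next I'll enlarge the rack and mask the tiles.

```bash
python3 - <<'E'
from h import *
a=load('top0');b=load('scene0')
A=cv2.resize(a['image'][245:330,145:305],None,fx=5,fy=5,interpolation=cv2.INTER_CUBIC)[:,:800]
cv2.imwrite('pics/ra.png',A[:,:,::-1])
B=cv2.resize(b['image'][195:280,355:535],None,fx=4.4,fy=4.4,interpolation=cv2.INTER_CUBIC)
cv2.imwrite('pics/rb.png',B[:,:,::-1])
for n,c in(('top',a),('scene',b)):
    h=cv2.cvtColor(c['image'],cv2.COLOR_RGB2HSV)
    m=((h[...,0]<11)&(h[...,1]>165)&(h[...,2]>60)).astype(np.uint8)
    N,l,st,ce=cv2.connectedComponentsWithStats(m)
    for i in range(1,N):
        if st[i,4]>60:
            cn=max(cv2.findContours((l==i).astype(np.uint8),0,2)[0],key=cv2.contourArea)
            print(n,st[i],ce[i].round(1),cv2.boxPoints(cv2.minAreaRect(cn)).round(1).tolist())
A=cv2.resize(a['image'][200:370,370:480],None,fx=3.5,fy=3.5,interpolation=cv2.INTER_CUBIC)
B=cv2.resize(b['image'][140:290,160:275],None,fx=3.5,fy=3.5,interpolation=cv2.INTER_CUBIC)
W=np.zeros((600,800,3),np.uint8);W[:A.shape[0],:A.shape[1]]=A;W[:B.shape[0],395:395+B.shape[1]]=B[:,:405]
cv2.imwrite('pics/tiles.png',W[:,:,::-1])
E
```

```text
(no output)
```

View pics/ra.png

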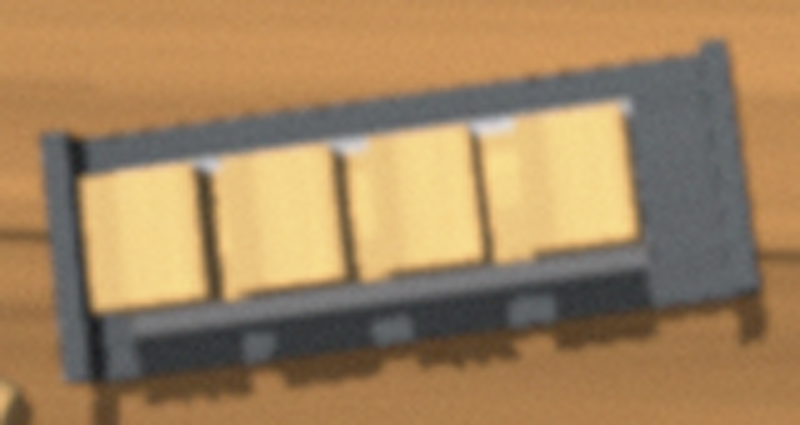

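View pics/rb.png

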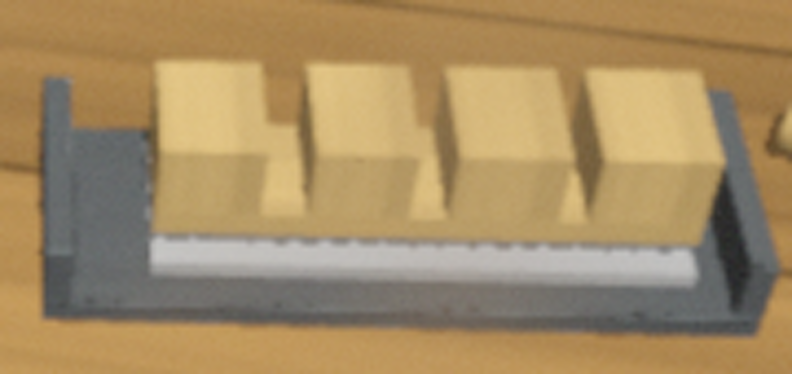

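View pics/tiles.png

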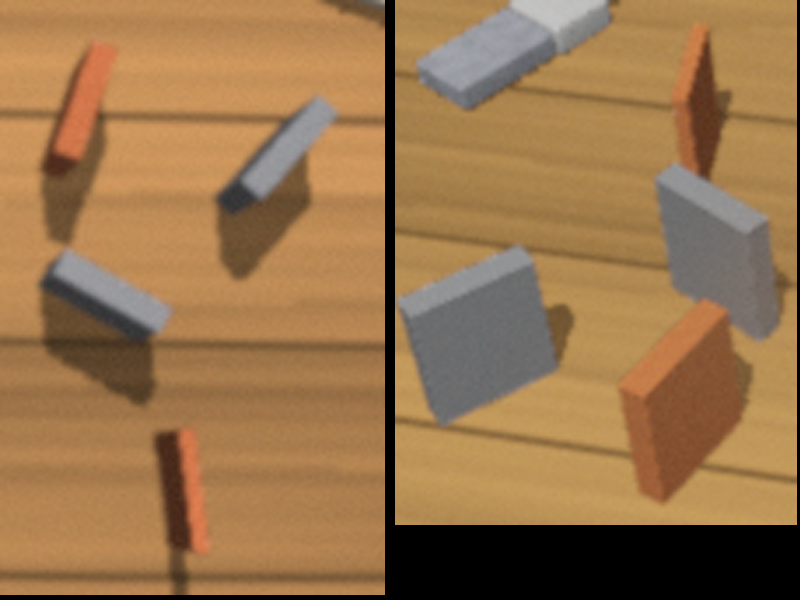

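```bash
cat > m.py <<'E'
from h import *
a=load('top0');b=load('scene0')
pa=lambda x,y,z,s,ox,oy,c: onz(c,ox+(x+.5)/s-.5,oy+(y+.5)/s-.5,z)
def rep(n,P,z,s,ox,oy,c):
    Q=np.array([pa(x,y,z,s,ox,oy,c) for x,y in P])[:,:2]*1000
    d=Q[1]-Q[0]; e=Q[2]-Q[3]
    w=[np.degrees(np.arctan2(v[1],v[0])).round(1) for v in(d,e)]
    print(n,'ctr',Q.mean(0).round(1),'len',np.linalg.norm(d).round(1),np.linalg.norm(e).round(1),'wid',np.linalg.norm(Q[3]-Q[0]).round(1),np.linalg.norm(Q[2]-Q[1]).round(1),'ang',w); return Q
rep('bar top',[(628,105),(80,178),(92,312),(640,240)],.064,5,145,245,a)
rep('bar sc',[(155,62),(702,72),(722,163),(158,153)],.064,4.4,355,195,b)
rep('thick top',[(93,42),(52,153),(80,160),(117,47)],.07,3.5,370,200,a)
rep('thick sc',[(708,300),(620,382),(640,392),(730,312)],.07,3.5,160-395/3.5,140,b)
rep('thin top',[(180,430),(193,552),(209,550),(193,430)],.07,3.5,370,200,a)
rep('thin sc',[(697,22),(674,103),(686,108),(709,30)],.07,3.5,160-395/3.5,140,b)
# cheeks/bed outer corners in top view, underside & slot points in scene near edge
rep('bed top z36',[(725,42),(42,135),(66,380),(760,290)],.036,5,145,245,a)
Q=rep('slots near',[(158,153),(722,163),(722,163),(158,153)],.064,4.4,355,195,b)
u=(Q[1]-Q[0]);L=np.linalg.norm(u);u/=L
for x in(268,303,415,443,568,585):
    q=pa(x,153+(x-158)*10/564,.064,4.4,355,195,b)[:2]*1000; print(x,((q-Q[0])@u).round(1))
P0=pa(628,105,.064,5,145,245,a)[:2]*1000;P1=pa(80,178,.064,5,145,245,a)[:2]*1000;u=(P1-P0)/np.linalg.norm(P1-P0)
for x in(515,470,368,332,221,194):
    q=pa(x,105+(628-x)*73/548,.064,5,145,245,a)[:2]*1000; print(x,((q-P0)@u).round(1))
E
python3 m.py
```

```text
bar top ctr [528.4 163.6] len 192.9 191.5 wid 46.7 46.8 ang [np.float64(99.0), np.float64(99.0)]
bar sc ctr [528.6 165.7] len 191.3 190.2 wid 46.3 45.7 ang [np.float64(99.4), np.float64(99.6)]
thick top ctr [ 635.4 -141.8] len 60.2 60.5 wid 12.3 14.2 ang [np.float64(159.9), np.float64(161.8)]
thick sc ctr [ 635.  -140.5] len 58.4 57.6 wid 12.7 10.7 ang [np.float64(-21.8), np.float64(-23.7)]
thin top ctr [ 444.8 -194.3] len 58.8 58.1 wid 6.4 7.9 ang [np.float64(-173.9), np.float64(-172.4)]
thin sc ctr [ 447.6 -191.4] len 64.9 62.1 wid 9.5 7.3 ang [np.float64(7.4), np.float64(6.7)]
bed top z36 ctr [529.8 155.4] len 248.2 248.7 wid 89.0 88.2 ang [np.float64(99.1), np.float64(98.9)]
slots near ctr [551.4 168.9] len 190.2 190.2 wid 0.0 0.0 ang [np.float64(99.6), np.float64(99.6)]
268 37.4
303 49.3
415 87.2
443 96.7
568 138.7
585 144.4
515 39.4
470 55.1
368 90.8
332 103.5
221 142.7
194 152.2
```

>>> step_arm(steps=[[-0.716, -0.593, 0, 0, 0, 0, 0], [-0.716, -0.593, 0, 0, 0, 0, 0], [-0.716, -0.593, 0, 0, 0, 0, 0], [-0.716, -0.593, 0, 0, 0, 0, 0], [-0.716, -0.593, 0, 0, 0, 0, 0], [-0.716, -0.593, 0, 0, 0, 0, 0], [-0.716, -0.593, 0, 0, 0, 0, 0], [-0.716, -0.593, 0, 0, 0, 0, 0]])

```text
time_s: 0.77
position: [0.3602, 0.3391, 0.2473]
tcp_rot: [[-0.934, 0.356, 0.0], [0.356, 0.934, -0.002], [-0.001, -0.002, -1.0]]
force: [-0.6, 0.5, -0.8]
opening: 0.525
grasp_force: 0.0
```

>>> step_arm(steps=[[-0.716, -0.593, 0, 0, 0, 0, 0], [-0.716, -0.593, 0, 0, 0, 0, 0], [-0.716, -0.593, 0, 0, 0, 0, 0], [-0.716, -0.593, 0, 0, 0, 0, 0], [-0.716, -0.593, 0, 0, 0, 0, 0], [-0.716, -0.593, 0, 0, 0, 0, 0], [-0.716, -0.593, 0, 0, 0, 0, 0], [-0.716, -0.593, 0, 0, 0, 0, 0]])

```text
time_s: 1.43
position: [0.5006, 0.0973, 0.2476]
tcp_rot: [[-0.935, 0.356, 0.004], [0.356, 0.935, -0.002], [-0.004, -0.0, -1.0]]
force: [-0.3, -0.3, 0.2]
opening: 0.504
grasp_force: 0.0
```

>>> step_arm(steps=[[-0.716, -0.593, 0.2, 0, 0, 0, 0], [-0.716, -0.593, 0.2, 0, 0, 0, 0], [-0.716, -0.593, 0.2, 0, 0, 0, 0], [-0.716, -0.593, 0.2, 0, 0, 0, 0], [-0.716, -0.593, 0.2, 0, 0, 0, 0], [-0.716, -0.593, 0.2, 0, 0, 0, 0], [-0.716, -0.593, 0.2, 0, 0, 0, 0], [-0.716, -0.593, 0.2, 0, 0, 0, 0]])

```text
time_s: 2.1
position: [0.6385, -0.146, 0.1855]
tcp_rot: [[-0.935, 0.355, 0.002], [0.355, 0.935, -0.003], [-0.003, -0.002, -1.0]]
force: [0.3, 0.2, 0.9]
opening: 0.5
grasp_force: 0.0
```

>>> step_arm(steps=[[0.016, 0.011, 0.1, 0, 0, 0, 0], [0.016, 0.011, 0.2, 0, 0, 0, 0], [0.016, 0.011, 0.3, 0, 0, 0, 0], [0.016, 0.011, 0.392, 0, 0, 0, 0], [0.016, 0.011, 0.392, 0, 0, 0, 0]])

```text
time_s: 2.52
position: [0.6277, -0.1326, 0.064]
tcp_rot: [[-0.937, 0.35, -0.012], [0.35, 0.937, 0.005], [0.013, 0.001, -1.0]]
force: [-0.5, 1.2, -1.1]
opening: 0.499
grasp_force: 0.0
```

>>> step_arm(steps=[[0, 0, 0, 0, 0, 0, 0.5], [0, 0, 0, 0, 0, 0, 0.7], [0, 0, 0, 0, 0, 0, 1], [0, 0, 0, 0, 0, 0, 1], [0, 0, 0, 0, 0, 0, 1], [0, 0, 0, 0, 0, 0, 1], [0, 0, 0, 0, 0, 0, 1], [0, 0, 0, 0, 0, 0, 1]])

```text
time_s: 3.18
position: [0.6329, -0.1363, 0.0714]
tcp_rot: [[-0.936, 0.351, 0.002], [0.351, 0.936, -0.001], [-0.002, 0.0, -1.0]]
force: [-0.2, 0.5, 6.4]
opening: 0.158
grasp_force: 30.0
```

>>> step_arm(steps=[[0, 0, -0.05, 0, 0, 0, 1], [0, 0, -0.15, 0, 0, 0, 1], [0, 0, -0.25, 0, 0, 0, 1], [0, 0, -0.333, 0, 0, 0, 1], [0, 0, -0.333, 0, 0, 0, 1], [0, 0, -0.333, 0, 0, 0, 1], [0, 0, -0.333, 0, 0, 0, 1]])

```text
time_s: 3.77
position: [0.631, -0.1357, 0.1688]
tcp_rot: [[-0.936, 0.351, -0.002], [0.351, 0.936, 0.001], [0.002, 0.0, -1.0]]
force: [-0.6, -0.3, -1.6]
opening: 0.157
grasp_force: 30.0
```

```bash
cat >> h.py <<'E'
def go(x,y,z,ang=None):
    "normalised tool-axes row to world TCP x,y,z (m), tool-x heading ang (deg)"
    s=read_state(); R=np.array(s['tcp_rot']); d=R.T@(np.array([x,y,z])-s['position'])/.3
    h=np.degrees(np.arctan2(R[1,0],R[0,0])); t=0 if ang is None else -((ang-h+180)%360-180)/45
    print('t',round(s['time_s'],2),'pos',np.round(s['position'],4),'head',round(h,2),'F',np.round(s['force'],1),'M',np.round(s['moment'],2),'step',d.round(4),'turn',round(t,4))
    print('tilt z-axis',R[:,2].round(4))
E
python3 - <<'E'
from h import *
go(.5327,.1149,.1714,189.2)
E
```

```text
t 3.77 pos [ 0.631  -0.1357  0.1688] head 159.43 F [-0.6 -0.3 -1.6] M [ 0.04 -0.04  0.01] step [ 0.6003  0.667  -0.0071] turn -0.6615
tilt z-axis [-2.2e-03  9.0e-04 -1.0e+00]
```

>>> step_arm(steps=[[0.6, 0.667, -0.007, 0, 0, -0.66, 1], [0.6, 0.667, -0.007, 0, 0, -0.66, 1], [0.6, 0.667, -0.007, 0, 0, -0.66, 1], [0.6, 0.667, -0.007, 0, 0, -0.66, 1], [0.6, 0.667, -0.007, 0, 0, -0.66, 1], [0.6, 0.667, -0.007, 0, 0, -0.66, 1], [0.6, 0.667, -0.007, 0, 0, -0.66, 1], [0.6, 0.667, -0.007, 0, 0, -0.66, 1]])

```text
time_s: 4.43
position: [0.5292, 0.1185, 0.1698]
tcp_rot: [[-0.986, -0.164, -0.008], [-0.164, 0.987, 0.001], [0.008, 0.002, -1.0]]
force: [0.2, -0.1, -1.0]
opening: 0.157
grasp_force: 30.0
```

>>> step_arm(steps=[[0, 0, 0, 0, 0, 0, 1], [0, 0, 0, 0, 0, 0, 1], [0, 0, 0, 0, 0, 0, 1], [0, 0, 0, 0, 0, 0, 1]])

```text
time_s: 4.77
position: [0.5344, 0.1132, 0.1715]
tcp_rot: [[-0.988, -0.157, -0.0], [-0.157, 0.988, -0.0], [0.0, -0.0, -1.0]]
force: [0.3, -0.1, -1.4]
opening: 0.156
grasp_force: 30.0
```

```bash
python3 - <<'E'
from h import *
go(.5327,.1149,.1414,189.2)
a=cap('top','top1');b=cap('scene','scene1')
go(.5327,.1149,.1414,189.2)
A=cv2.resize(a['image'][235:325,150:300],None,fx=4,fy=4,interpolation=cv2.INTER_CUBIC)
B=cv2.resize(b['image'][130:280,355:535],None,fx=4.,fy=4.,interpolation=cv2.INTER_CUBIC)
cv2.imwrite('pics/b1.png',B[:,:,::-1])
E
```

```text
t 4.77 pos [0.5344 0.1132 0.1715] head -170.97 F [ 0.3 -0.1 -1.4] M [0.05 0.05 0.03] step [0.0045 0.0065 0.1003] turn -0.0038
tilt z-axis [-4.e-04 -2.e-04 -1.e+00]
t 4.87 pos [0.5342 0.1134 0.1717] head -170.97 F [-0.2 -0.4 -1.4] M [0.02 0.03 0.02] step [0.0043 0.0057 0.1011] turn -0.0037
tilt z-axis [-1.e-04 -1.e-04 -1.e+00]
```

View pics/b1.png

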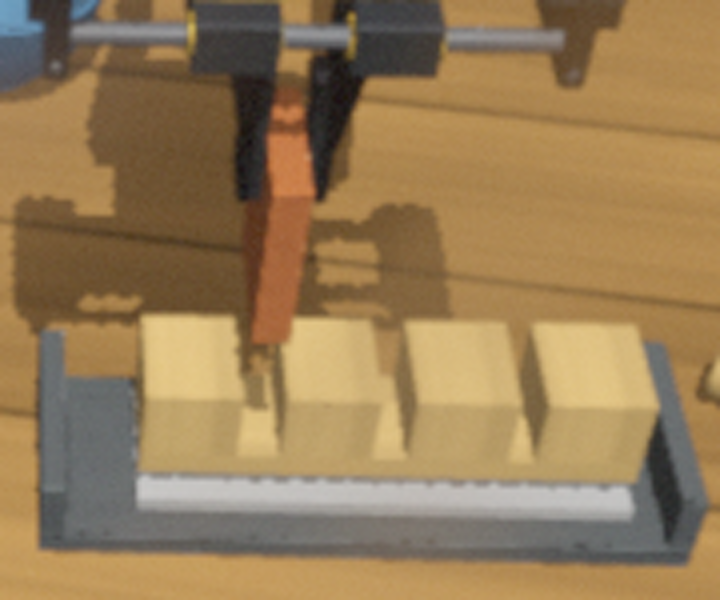

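```bash
python3 - <<'E'
from h import *
b=load('scene1')
f=lambda x,y,z: onz(b,355+(x+.5)/4-.5,130+(y+.5)/4-.5,z)[:2]*1000
t=np.radians(99.3);u=np.array([np.cos(t),np.sin(t)]);n=np.array([u[1],-u[0]])
for nm,P in dict(tilebot=[(252,343,.100),(290,343,.100)],tiletop=[(270,195,.170),(312,195,.170)],slot=[(243,402,.064),(282,402,.064)],ends=[(140,400,.064),(657,411,.064)]).items():
    Q=np.array([f(*p) for p in P]); print(nm,(Q@u).round(1),(Q@u).mean().round(1),'across',(Q@n).round(1))
print('tcp along/across',np.array([534.2,113.4])@u,np.array([534.2,113.4])@n)
E
```

```text
tilebot [18.8 32.5] 25.6 across [578.5 578.1]
tiletop [17.5 31.7] 24.6 across [579.9 579.6]
slot [19.6 34.2] 26.9 across [572.3 571.9]
ends [-18.9 172.6] 76.9 across [572.4 572.5]
tcp along/across 25.580677007116524 545.5041970176377
```

The scene crop shows the tile held upright, its lower end at about (271,343), just short of the wide slot at (262,402). It needs about 1.3 mm more along +y.

>>> step_arm(steps=[[0, 0.0043, 0.04, 0, 0, 0, 1], [0, 0.0043, 0.08, 0, 0, 0, 1], [0, 0.0043, 0.112, 0, 0, 0, 1], [0, 0.0043, 0.112, 0, 0, 0, 1], [0, 0.0043, 0.112, 0, 0, 0, 1], [0, 0.0043, 0.112, 0, 0, 0, 1]])

```text
time_s: 5.37
position: [0.534, 0.1156, 0.1386]
tcp_rot: [[-0.987, -0.159, 0.001], [-0.159, 0.987, 0.0], [-0.001, -0.0, -1.0]]
force: [0.1, -0.3, -0.5]
opening: 0.159
grasp_force: 30.0
```

>>> step_arm(steps=[[0, 0, 0.005, 0, 0, 0, 1], [0, 0, 0.01, 0, 0, 0, 1], [0, 0, 0.012, 0, 0, 0, 1], [0, 0, 0.012, 0, 0, 0, 1], [0, 0, 0.012, 0, 0, 0, 1]])

```text
time_s: 5.78
position: [0.5336, 0.1158, 0.1349]
tcp_rot: [[-0.987, -0.159, 0.0], [-0.159, 0.987, -0.0], [-0.0, -0.0, -1.0]]
force: [-0.7, -0.2, -1.6]
opening: 0.159
grasp_force: 30.0
```

```bash
python3 - <<'E'
from h import *
go(.5344,.1142,.1354,189.2)
E
```

```text
t 5.78 pos [0.5336 0.1158 0.1349] head -170.86 F [-0.7 -0.2 -1.6] M [ 0.01  0.04 -0.03] step [-0.0017 -0.0058 -0.0017] turn -0.0013
tilt z-axis [ 2.e-04 -0.e+00 -1.e+00]
```

>>> step_arm(steps=[[0, 0, 0.004, 0, 0, 0, 1], [0, 0, 0.007, 0, 0, 0, 1], [0, 0, 0.007, 0, 0, 0, 1], [0, 0, 0.007, 0, 0, 0, 1]])

```text
time_s: 6.12
position: [0.5335, 0.1158, 0.1326]
tcp_rot: [[-0.987, -0.159, -0.0], [-0.159, 0.987, 0.0], [0.0, 0.0, -1.0]]
force: [-0.6, -0.3, -1.2]
opening: 0.157
grasp_force: 30.0
```

>>> step_arm(steps=[[0, 0, 0.004, 0, 0, 0, 1], [0, 0, 0.007, 0, 0, 0, 1], [0, 0, 0.007, 0, 0, 0, 1], [0, 0, 0.007, 0, 0, 0, 1]])

```text
time_s: 6.45
position: [0.5335, 0.1158, 0.1304]
tcp_rot: [[-0.987, -0.159, -0.0], [-0.159, 0.987, -0.0], [0.0, 0.0, -1.0]]
force: [-0.3, 0.2, -1.0]
opening: 0.158
grasp_force: 30.0
```

>>> step_arm(steps=[[0, 0, 0.003, 0, 0, 0, 1], [0, 0, 0.005, 0, 0, 0, 1], [0, 0, 0.005, 0, 0, 0, 1], [0, 0, 0.005, 0, 0, 0, 1]])

```text
time_s: 6.78
position: [0.5336, 0.1158, 0.129]
tcp_rot: [[-0.987, -0.159, -0.0], [-0.159, 0.987, 0.0], [0.0, 0.0, -1.0]]
force: [0.2, -0.8, -1.8]
opening: 0.161
grasp_force: 30.0
```

>>> step_arm(steps=[[0, 0, 0.006, 0, 0, 0, 1], [0, 0, 0.012, 0, 0, 0, 1], [0, 0, 0.018, 0, 0, 0, 1], [0, 0, 0.024, 0, 0, 0, 1], [0, 0, 0.03, 0, 0, 0, 1], [0, 0, 0.03, 0, 0, 0, 1]])

```text
time_s: 7.28
position: [0.5333, 0.1158, 0.1196]
tcp_rot: [[-0.987, -0.159, -0.001], [-0.159, 0.987, -0.0], [0.001, 0.0, -1.0]]
force: [-0.6, 0.8, -1.5]
opening: 0.161
grasp_force: 30.0
```

>>> step_arm(steps=[[0, 0, 0.006, 0, 0, 0, 1], [0, 0, 0.012, 0, 0, 0, 1], [0, 0, 0.018, 0, 0, 0, 1], [0, 0, 0.024, 0, 0, 0, 1], [0, 0, 0.024, 0, 0, 0, 1], [0, 0, 0.024, 0, 0, 0, 1]])

```text
time_s: 7.78
position: [0.5335, 0.1158, 0.1127]
tcp_rot: [[-0.987, -0.159, -0.0], [-0.159, 0.987, 0.0], [0.0, 0.0, -1.0]]
force: [0.8, -0.2, -0.6]
opening: 0.157
grasp_force: 30.0
```

Going well; about 7 mm remains to home.

>>> step_arm(steps=[[0, 0, 0.006, 0, 0, 0, 1], [0, 0, 0.012, 0, 0, 0, 1], [0, 0, 0.016, 0, 0, 0, 1], [0, 0, 0.016, 0, 0, 0, 1], [0, 0, 0.016, 0, 0, 0, 1]])

```text
time_s: 8.2
position: [0.5335, 0.1158, 0.1079]
tcp_rot: [[-0.987, -0.159, -0.0], [-0.159, 0.987, 0.0], [0.0, 0.0, -1.0]]
force: [-0.8, 0.1, -1.3]
opening: 0.161
grasp_force: 30.0
```

>>> step_arm(steps=[[0, 0, 0.004, 0, 0, 0, 1], [0, 0, 0.007, 0, 0, 0, 1], [0, 0, 0.007, 0, 0, 0, 1], [0, 0, 0.007, 0, 0, 0, 1]])

```text
time_s: 8.53
position: [0.5335, 0.1158, 0.1059]
tcp_rot: [[-0.987, -0.159, -0.0], [-0.159, 0.987, 0.0], [0.0, 0.0, -1.0]]
force: [0.2, -0.4, -1.8]
opening: 0.155
grasp_force: 30.0
```

>>> step_arm(steps=[[0, 0, 0.003, 0, 0, 0, 1], [0, 0, 0.005, 0, 0, 0, 1], [0, 0, 0.005, 0, 0, 0, 1], [0, 0, 0.005, 0, 0, 0, 1]])

```text
time_s: 8.87
position: [0.5337, 0.1158, 0.1047]
tcp_rot: [[-0.987, -0.159, 0.0], [-0.159, 0.987, 0.0], [-0.0, -0.0, -1.0]]
force: [0.4, 0.1, 1.8]
opening: 0.16
grasp_force: 30.0
```

>>> step_arm(steps=[[0, 0, 0.003, 0, 0, 0, 1], [0, 0, 0.004, 0, 0, 0, 1], [0, 0, 0.004, 0, 0, 0, 1], [0, 0, 0.004, 0, 0, 0, 1]])

```text
time_s: 9.2
position: [0.5338, 0.1158, 0.1038]
tcp_rot: [[-0.987, -0.159, 0.001], [-0.159, 0.987, 0.0], [-0.001, -0.0, -1.0]]
force: [0.2, -0.2, 4.6]
opening: 0.153
grasp_force: 30.0
```

Contact at the expected home height, rising about 4 N/mm. I'll press slightly more, then release.

>>> step_arm(steps=[[0, 0, 0.003, 0, 0, 0, 1], [0, 0, 0.004, 0, 0, 0, 1], [0, 0, 0.004, 0, 0, 0, 1], [0, 0, 0.004, 0, 0, 0, 1]])

```text
time_s: 9.53
position: [0.5338, 0.1158, 0.103]
tcp_rot: [[-0.987, -0.159, 0.001], [-0.159, 0.987, -0.0], [-0.001, -0.0, -1.0]]
force: [-1.5, -0.0, 8.2]
opening: 0.154
grasp_force: 30.0
```

>>> step_arm(steps=[[0, 0, -0.003, 0, 0, 0, 1], [0, 0, -0.006, 0, 0, 0, 1], [0, 0, -0.006, 0, 0, 0, 1], [0, 0, -0.006, 0, 0, 0, 1]])

```text
time_s: 9.87
position: [0.5338, 0.1158, 0.1041]
tcp_rot: [[-0.987, -0.159, 0.001], [-0.159, 0.987, 0.0], [-0.001, -0.0, -1.0]]
force: [-0.2, -0.0, 4.0]
opening: 0.162
grasp_force: 30.0
```

>>> step_arm(steps=[[0, 0, 0, 0, 0, 0, 0.55], [0, 0, 0, 0, 0, 0, 0.4], [0, 0, 0, 0, 0, 0, 0.2], [0, 0, 0, 0, 0, 0, 0], [0, 0, 0, 0, 0, 0, 0]])

```text
time_s: 10.28
position: [0.5334, 0.1158, 0.1035]
tcp_rot: [[-0.987, -0.159, -0.001], [-0.159, 0.987, 0.0], [0.001, 0.0, -1.0]]
force: [0.6, 0.2, -0.4]
opening: 0.44
grasp_force: 0.0
```

>>> step_arm(steps=[[0, 0, -0.08, 0, 0, 0, 0], [0, 0, -0.16, 0, 0, 0, 0], [0, 0, -0.26, 0, 0, 0, 0], [0, 0, -0.36, 0, 0, 0, 0], [0, 0, -0.36, 0, 0, 0, 0], [0, 0, -0.36, 0, 0, 0, 0], [0, 0, -0.36, 0, 0, 0, 0]])

```text
time_s: 10.87
position: [0.5329, 0.1158, 0.2113]
tcp_rot: [[-0.987, -0.159, -0.001], [-0.159, 0.987, -0.0], [0.001, 0.0, -1.0]]
force: [-0.5, -0.2, 0.1]
opening: 0.503
grasp_force: 0.0
```

```bash
python3 - <<'E'
from h import *
go(.4462,-.1930,.215,187)
E
```

```text
t 10.87 pos [0.5329 0.1158 0.2113] head -170.86 F [-0.5 -0.2  0.1] M [ 0.03  0.02 -0.04] step [ 0.4489 -0.9703 -0.0119] turn 0.0475
tilt z-axis [-0.0011 -0.     -1.    ]
```

>>> step_arm(steps=[[0.449, -0.97, 0, 0, 0, 0.0475, 0], [0.449, -0.97, 0, 0, 0, 0.0475, 0], [0.449, -0.97, 0, 0, 0, 0.0475, 0], [0.449, -0.97, 0, 0, 0, 0.0475, 0], [0.449, -0.97, 0, 0, 0, 0.0475, 0], [0.449, -0.97, 0, 0, 0, 0.0475, 0], [0.449, -0.97, 0, 0, 0, 0.0475, 0], [0.449, -0.97, 0, 0, 0, 0.0475, 0]])

```text
time_s: 11.53
position: [0.4449, -0.1954, 0.2102]
tcp_rot: [[-0.993, -0.12, -0.003], [-0.12, 0.993, 0.001], [0.003, 0.002, -1.0]]
force: [0.2, 0.2, -0.4]
opening: 0.502
grasp_force: 0.0
```

>>> step_arm(steps=[[0, 0, 0.1, 0, 0, 0, 0], [0, 0, 0.2, 0, 0, 0, 0], [0, 0, 0.3, 0, 0, 0, 0], [0, 0, 0.3, 0, 0, 0, 0], [0, 0, 0.3, 0, 0, 0, 0], [0, 0, 0.3, 0, 0, 0, 0]])

```text
time_s: 12.03
position: [0.4469, -0.1928, 0.1219]
tcp_rot: [[-0.993, -0.122, -0.001], [-0.122, 0.993, 0.0], [0.001, 0.0, -1.0]]
force: [0.3, -0.2, 0.3]
opening: 0.5
grasp_force: 0.0
```

```bash
python3 - <<'E'
from h import *
go(.4462,-.1930,.070,187)
b=cap('scene','scene2');a=cap('top','top2')
A=cv2.resize(b['image'][150:270,365:525],None,fx=3,fy=3,interpolation=cv2.INTER_CUBIC)
B=cv2.resize(b['image'][90:230,180:310],None,fx=3,fy=3,interpolation=cv2.INTER_CUBIC)[:360]
p=np.zeros((420,800,3),np.uint8);p[:A.shape[0],:400]=A[:,:400];p[:360,405:795]=B
cv2.imwrite('pics/c2.png',p[:,:,::-1])
E
```

```text
t 12.03 pos [ 0.4469 -0.1928  0.1219] head -172.98 F [ 0.3 -0.2  0.3] M [0.03 0.01 0.  ] step [ 0.0023 -0.0005  0.1731] turn 0.0005
tilt z-axis [-6.e-04  4.e-04 -1.e+00]
```

View pics/c2.png

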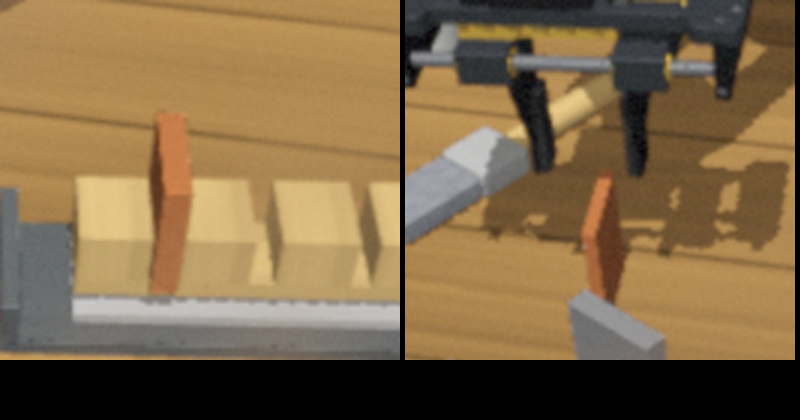

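The thick tile stands upright in the wide slot, with its top at (172,150). The fingers straddle the thin tile at (600,215). Next: down and grip.

>>> step_arm(steps=[[0.002, 0, 0.06, 0, 0, 0, 0], [0.002, 0, 0.12, 0, 0, 0, 0], [0.002, 0, 0.173, 0, 0, 0, 0], [0.002, 0, 0.173, 0, 0, 0, 0], [0.002, 0, 0.173, 0, 0, 0, 0], [0.002, 0, 0.173, 0, 0, 0, 0]])

```text
time_s: 12.63
position: [0.4471, -0.1934, 0.0713]
tcp_rot: [[-0.992, -0.122, 0.002], [-0.122, 0.992, -0.002], [-0.002, -0.002, -1.0]]
force: [0.0, -0.7, 0.5]
opening: 0.5
grasp_force: 0.0
```

>>> step_arm(steps=[[0, 0, 0, 0, 0, 0, 0.4], [0, 0, 0, 0, 0, 0, 0.6], [0, 0, 0, 0, 0, 0, 0.75], [0, 0, 0, 0, 0, 0, 1], [0, 0, 0, 0, 0, 0, 1], [0, 0, 0, 0, 0, 0, 1], [0, 0, 0, 0, 0, 0, 1]])

```text
time_s: 13.22
position: [0.4462, -0.1929, 0.07]
tcp_rot: [[-0.993, -0.122, -0.0], [-0.122, 0.993, 0.0], [0.0, 0.0, -1.0]]
force: [0.3, -0.1, 1.2]
opening: 0.091
grasp_force: 30.0
```

>>> step_arm(steps=[[0, 0, -0.05, 0, 0, 0, 1], [0, 0, -0.15, 0, 0, 0, 1], [0, 0, -0.25, 0, 0, 0, 1], [0, 0, -0.35, 0, 0, 0, 1], [0, 0, -0.45, 0, 0, 0, 1], [0, 0, -0.45, 0, 0, 0, 1], [0, 0, -0.45, 0, 0, 0, 1], [0, 0, -0.45, 0, 0, 0, 1]])

```text
time_s: 13.88
position: [0.4455, -0.1924, 0.2043]
tcp_rot: [[-0.993, -0.122, -0.001], [-0.122, 0.993, 0.001], [0.001, 0.001, -1.0]]
force: [-0.8, -0.3, -0.2]
opening: 0.089
grasp_force: 30.0
```

```bash
python3 - <<'E'
from h import *
t=np.radians(99.15);W=np.array([.5336,.1158])+.1*np.array([np.cos(t),np.sin(t)]);print(W)
go(.5205,.2143,.205,189.15)
E
```

```text
[0.51769803 0.21452754]
t 13.88 pos [ 0.4455 -0.1924  0.2043] head -173.0 F [-0.8 -0.3 -0.2] M [0.01 0.02 0.  ] step [-0.4134  1.3152 -0.0014] turn -0.0477
tilt z-axis [-0.0013  0.001  -1.    ]
```

>>> step_arm(steps=[[-0.207, 0.658, 0, 0, 0, -0.048, 1], [-0.207, 0.658, 0, 0, 0, -0.048, 1], [-0.207, 0.658, 0, 0, 0, -0.048, 1], [-0.207, 0.658, 0, 0, 0, -0.048, 1], [-0.207, 0.658, 0, 0, 0, -0.048, 1], [-0.207, 0.658, 0, 0, 0, -0.048, 1]])

```text
time_s: 14.38
position: [0.4823, 0.0172, 0.2029]
tcp_rot: [[-0.986, -0.166, -0.005], [-0.166, 0.986, 0.004], [0.004, 0.005, -1.0]]
force: [-0.0, -0.5, -0.8]
opening: 0.091
grasp_force: 30.0
```

```bash
python3 - <<'E'
from h import *
go(.5205,.2143,.205,189.15)
E
```

```text
t 14.38 pos [0.4823 0.0172 0.2029] head -170.46 F [-0.  -0.5 -0.8] M [-0.01  0.06  0.01] step [-0.2345  0.6269 -0.005 ] turn 0.0087
tilt z-axis [-0.0047  0.004  -1.    ]
```

>>> step_arm(steps=[[-0.234, 0.64, 0, 0, 0, 0, 1], [-0.234, 0.64, 0, 0, 0, 0, 1], [-0.234, 0.64, 0, 0, 0, 0, 1], [-0.234, 0.64, 0, 0, 0, 0, 1], [-0.234, 0.64, 0, 0, 0, 0, 1], [-0.234, 0.64, 0, 0, 0, 0, 1], [-0.234, 0.64, 0, 0, 0, 0, 1], [-0.234, 0.64, 0, 0, 0, 0, 1]])

```text
time_s: 15.05
position: [0.5212, 0.2105, 0.203]
tcp_rot: [[-0.987, -0.16, -0.004], [-0.16, 0.987, -0.001], [0.004, -0.001, -1.0]]
force: [-1.0, -0.2, -1.4]
opening: 0.091
grasp_force: 30.0
```

>>> step_arm(steps=[[0, 0, 0.05, 0, 0, 0, 1], [0, 0, 0.1, 0, 0, 0, 1], [0, 0, 0.1, 0, 0, 0, 1], [0, 0, 0.1, 0, 0, 0, 1], [0, 0, 0.1, 0, 0, 0, 1], [0, 0, 0.1, 0, 0, 0, 1]])

```text
time_s: 15.55
position: [0.5231, 0.2105, 0.1757]
tcp_rot: [[-0.987, -0.158, 0.001], [-0.158, 0.987, 0.0], [-0.001, -0.0, -1.0]]
force: [0.2, 0.3, -1.0]
opening: 0.088
grasp_force: 30.0
```

```bash
python3 - <<'E'
from h import *
go(.5205,.2143,.139,189.15)
b=cap('scene','scene3')
B=cv2.resize(b['image'][130:280,355:535],None,fx=4.,fy=4.,interpolation=cv2.INTER_CUBIC)
cv2.imwrite('pics/b3.png',B[:,:,::-1])
E
```

```text
t 15.55 pos [0.5231 0.2105 0.1757] head -170.9 F [ 0.2  0.3 -1. ] M [0.05 0.02 0.02] step [0.0067 0.0137 0.1222] turn -0.0012
tilt z-axis [ 1.2e-03  1.0e-04 -1.0e+00]
```

View pics/b3.png

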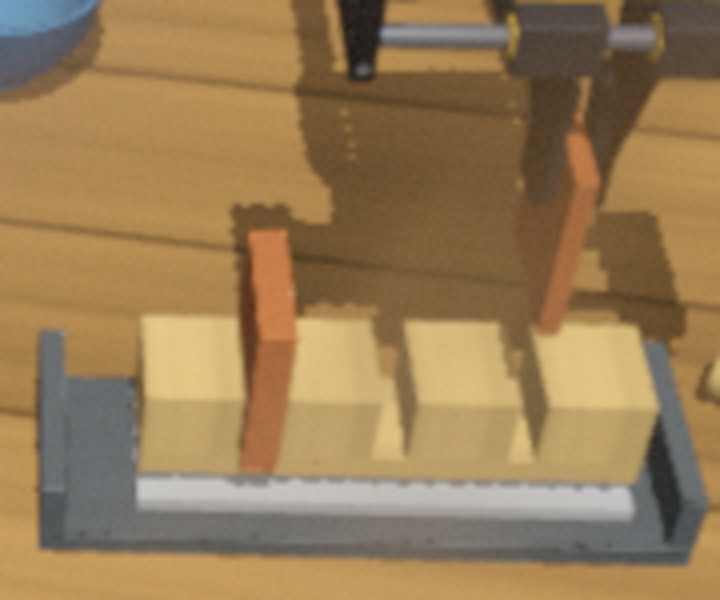

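The thick tile is well seated. The thin tile's lower end is at about (549,332), above the narrow slot at (518,408).

```bash
python3 - <<'E'
from h import *
b=load('scene3')
f=lambda x,y,z: onz(b,355+(x+.5)/4-.5,130+(y+.5)/4-.5,z)[:2]*1000
t=np.radians(99.15);u=np.array([np.cos(t),np.sin(t)]);n=np.array([u[1],-u[0]])
for nm,P in dict(tilebot=[(538,332,.1057),(560,332,.1057)],tiletop=[(577,187,.1757),(599,187,.1757)],thicktop=[(259,340,.104),(296,338,.104)],thickbot=[(242,468,.034),(277,468,.034)],ends=[(140,400,.064),(657,411,.064)]).items():
    Q=np.array([f(*p) for p in P]); print(nm,(Q@u).round(1),(Q@u).mean().round(1),'across',(Q@n).round(1))
for p in((523.1,210.5),(533.6,115.8)): print(np.array(p)@u,np.array(p)@n)
E
```

```text
tilebot [122.  129.8] 125.9 across [575.6 575.4]
tiletop [120.9 128.2] 124.5 across [579.7 579.5]
thicktop [22.2 35.6] 28.9 across [581.2 579.7]
thickbot [23.4 36.8] 30.1 across [577.7 577.3]
ends [-17.4 174.1] 78.4 across [572.5 572.1]
124.63827538699012 549.9174122616566
29.473587161635393 545.2246396301488
```

>>> step_arm(steps=[[0, 0.0145, 0.04, 0, 0, 0, 1], [0, 0.0145, 0.08, 0, 0, 0, 1], [0, 0.0145, 0.12, 0, 0, 0, 1], [0, 0.0145, 0.12, 0, 0, 0, 1], [0, 0.0145, 0.12, 0, 0, 0, 1], [0, 0.0145, 0.12, 0, 0, 0, 1], [0, 0.0145, 0.12, 0, 0, 0, 1]])

```text
time_s: 16.18
position: [0.5226, 0.2157, 0.14]
tcp_rot: [[-0.987, -0.159, 0.002], [-0.159, 0.987, 0.0], [-0.002, 0.0, -1.0]]
force: [-0.1, 1.1, -1.5]
opening: 0.091
grasp_force: 30.0
```

```bash
cat >> h.py <<'E'
def st():
    t=np.radians(99.15); s=read_state(); p=np.array(s['position'])*1000
    print('along',(p[0]*np.cos(t)+p[1]*np.sin(t)).round(2),'z',p[2].round(2),'F',np.round(s['force'],1),'t',s['time_s'])
E
python3 -c "
from h import *
st()"
```

```text
along 129.83 z 139.98 F [-0.1  1.1 -1.5] t 16.1833
```

>>> step_arm(steps=[[0, -0.0017, 0.01, 0, 0, 0, 1], [0, -0.0017, 0.018, 0, 0, 0, 1], [0, -0.0017, 0.018, 0, 0, 0, 1], [0, -0.0017, 0.018, 0, 0, 0, 1]])

```text
time_s: 16.52
position: [0.5218, 0.215, 0.1335]
tcp_rot: [[-0.987, -0.159, -0.0], [-0.159, 0.987, -0.0], [0.0, -0.0, -1.0]]
force: [0.4, -0.0, -1.3]
opening: 0.088
grasp_force: 30.0
```

>>> step_arm(steps=[[0, 0, 0.004, 0, 0, 0, 1], [0, 0, 0.006, 0, 0, 0, 1], [0, 0, 0.006, 0, 0, 0, 1], [0, 0, 0.006, 0, 0, 0, 1]])

```text
time_s: 16.85
position: [0.5219, 0.215, 0.1317]
tcp_rot: [[-0.987, -0.159, -0.0], [-0.159, 0.987, -0.0], [0.0, -0.0, -1.0]]
force: [-0.2, 0.5, -0.3]
opening: 0.088
grasp_force: 30.0
```

>>> step_arm(steps=[[0, 0, 0.003, 0, 0, 0, 1], [0, 0, 0.005, 0, 0, 0, 1], [0, 0, 0.005, 0, 0, 0, 1], [0, 0, 0.005, 0, 0, 0, 1]])

```text
time_s: 17.18
position: [0.5219, 0.2151, 0.1302]
tcp_rot: [[-0.987, -0.159, -0.0], [-0.159, 0.987, -0.0], [0.0, -0.0, -1.0]]
force: [0.5, 0.4, 0.2]
opening: 0.09
grasp_force: 30.0
```

>>> step_arm(steps=[[0, 0, 0.003, 0, 0, 0, 1], [0, 0, 0.005, 0, 0, 0, 1], [0, 0, 0.005, 0, 0, 0, 1], [0, 0, 0.005, 0, 0, 0, 1]])

```text
time_s: 17.52
position: [0.5219, 0.215, 0.1287]
tcp_rot: [[-0.987, -0.159, -0.0], [-0.159, 0.987, -0.0], [0.0, -0.0, -1.0]]
force: [-0.3, -0.6, -1.3]
opening: 0.092
grasp_force: 30.0
```

>>> step_arm(steps=[[0, 0, 0.006, 0, 0, 0, 1], [0, 0, 0.012, 0, 0, 0, 1], [0, 0, 0.018, 0, 0, 0, 1], [0, 0, 0.024, 0, 0, 0, 1], [0, 0, 0.03, 0, 0, 0, 1], [0, 0, 0.03, 0, 0, 0, 1]])

```text
time_s: 18.02
position: [0.5216, 0.215, 0.1193]
tcp_rot: [[-0.987, -0.159, -0.001], [-0.159, 0.987, -0.0], [0.001, -0.0, -1.0]]
force: [0.0, -0.2, -0.6]
opening: 0.087
grasp_force: 30.0
```

>>> step_arm(steps=[[0, 0, 0.006, 0, 0, 0, 1], [0, 0, 0.012, 0, 0, 0, 1], [0, 0, 0.018, 0, 0, 0, 1], [0, 0, 0.024, 0, 0, 0, 1], [0, 0, 0.03, 0, 0, 0, 1], [0, 0, 0.03, 0, 0, 0, 1], [0, 0, 0.03, 0, 0, 0, 1]])

```text
time_s: 18.6
position: [0.5218, 0.215, 0.1106]
tcp_rot: [[-0.987, -0.159, -0.0], [-0.159, 0.987, -0.0], [0.0, 0.0, -1.0]]
force: [0.1, 0.2, -1.0]
opening: 0.087
grasp_force: 30.0
```

>>> step_arm(steps=[[0, 0, 0.006, 0, 0, 0, 1], [0, 0, 0.011, 0, 0, 0, 1], [0, 0, 0.011, 0, 0, 0, 1], [0, 0, 0.011, 0, 0, 0, 1]])

```text
time_s: 18.93
position: [0.5218, 0.215, 0.1073]
tcp_rot: [[-0.987, -0.159, -0.0], [-0.159, 0.987, -0.0], [0.0, -0.0, -1.0]]
force: [-0.4, 0.3, -0.5]
opening: 0.088
grasp_force: 30.0
```

>>> step_arm(steps=[[0, 0, 0.004, 0, 0, 0, 1], [0, 0, 0.008, 0, 0, 0, 1], [0, 0, 0.008, 0, 0, 0, 1], [0, 0, 0.008, 0, 0, 0, 1]])

```text
time_s: 19.27
position: [0.5218, 0.215, 0.105]
tcp_rot: [[-0.987, -0.159, -0.0], [-0.159, 0.987, -0.0], [0.0, -0.0, -1.0]]
force: [0.2, 0.9, -0.8]
opening: 0.087
grasp_force: 30.0
```

>>> step_arm(steps=[[0, 0, 0.003, 0, 0, 0, 1], [0, 0, 0.005, 0, 0, 0, 1], [0, 0, 0.005, 0, 0, 0, 1], [0, 0, 0.005, 0, 0, 0, 1]])

```text
time_s: 19.6
position: [0.522, 0.2151, 0.1036]
tcp_rot: [[-0.987, -0.159, 0.0], [-0.159, 0.987, 0.0], [-0.0, 0.0, -1.0]]
force: [-0.5, -0.5, -0.1]
opening: 0.09
grasp_force: 30.0
```

>>> step_arm(steps=[[0, 0, 0.003, 0, 0, 0, 1], [0, 0, 0.005, 0, 0, 0, 1], [0, 0, 0.005, 0, 0, 0, 1], [0, 0, 0.005, 0, 0, 0, 1]])

```text
time_s: 19.93
position: [0.522, 0.2151, 0.1025]
tcp_rot: [[-0.987, -0.159, 0.0], [-0.159, 0.987, 0.0], [-0.0, -0.0, -1.0]]
force: [-1.1, -0.2, 4.0]
opening: 0.09
grasp_force: 30.0
```

>>> step_arm(steps=[[0, 0, 0.002, 0, 0, 0, 1], [0, 0, 0.003, 0, 0, 0, 1], [0, 0, 0.003, 0, 0, 0, 1], [0, 0, 0.003, 0, 0, 0, 1]])

```text
time_s: 20.27
position: [0.522, 0.2151, 0.1018]
tcp_rot: [[-0.987, -0.159, 0.0], [-0.159, 0.987, 0.0], [-0.0, -0.0, -1.0]]
force: [-1.0, -1.1, 6.5]
opening: 0.088
grasp_force: 30.0
```

Home. I'll give it one more light press, ease off, release and lift clear.

>>> step_arm(steps=[[0, 0, 0.002, 0, 0, 0, 1], [0, 0, 0.003, 0, 0, 0, 1], [0, 0, 0.003, 0, 0, 0, 1], [0, 0, 0.003, 0, 0, 0, 1]])

```text
time_s: 20.6
position: [0.522, 0.2151, 0.1012]
tcp_rot: [[-0.987, -0.159, 0.001], [-0.159, 0.987, 0.0], [-0.001, -0.0, -1.0]]
force: [-2.4, -2.1, 8.6]
opening: 0.089
grasp_force: 30.0
```

>>> step_arm(steps=[[0, 0, -0.003, 0, 0, 0, 1], [0, 0, -0.005, 0, 0, 0, 1], [0, 0, -0.005, 0, 0, 0, 1], [0, 0, -0.005, 0, 0, 0, 1]])

```text
time_s: 20.93
position: [0.522, 0.2151, 0.1021]
tcp_rot: [[-0.987, -0.159, 0.0], [-0.159, 0.987, 0.0], [-0.0, -0.0, -1.0]]
force: [-1.2, -0.0, 4.8]
opening: 0.086
grasp_force: 30.0
```

>>> step_arm(steps=[[0, 0, 0, 0, 0, 0, 0.7], [0, 0, 0, 0, 0, 0, 0.5], [0, 0, 0, 0, 0, 0, 0.3], [0, 0, 0, 0, 0, 0, 0.1], [0, 0, 0, 0, 0, 0, 0.1], [0, 0, 0, 0, 0, 0, 0.1]])

```text
time_s: 21.43
position: [0.5218, 0.215, 0.1015]
tcp_rot: [[-0.987, -0.159, -0.0], [-0.159, 0.987, -0.0], [0.0, -0.0, -1.0]]
force: [-0.0, 0.5, 0.2]
opening: 0.412
grasp_force: 0.0
```

>>> step_arm(steps=[[0, 0, -0.08, 0, 0, 0, 0.1], [0, 0, -0.16, 0, 0, 0, 0.1], [0, 0, -0.26, 0, 0, 0, 0.1], [0, 0, -0.36, 0, 0, 0, 0.1], [0, 0, -0.46, 0, 0, 0, 0.1], [0, 0, -0.46, 0, 0, 0, 0.1], [0, 0, -0.46, 0, 0, 0, 0.1], [0, 0, -0.46, 0, 0, 0, 0.1]])

```text
time_s: 22.1
position: [0.5212, 0.2149, 0.2392]
tcp_rot: [[-0.987, -0.159, -0.001], [-0.159, 0.987, -0.0], [0.001, -0.0, -1.0]]
force: [-0.2, 0.6, -0.8]
opening: 0.453
grasp_force: 0.0
```

```bash
python3 - <<'E'
from h import *
st(); b=cap('scene','scene4')
B=cv2.resize(b['image'][130:280,355:535],None,fx=4.,fy=4.,interpolation=cv2.INTER_CUBIC)
cv2.imwrite('pics/b4.png',B[:,:,::-1])
E
```

```text
along 129.3 z 239.21 F [-0.2  0.6 -0.8] t 22.1
```

View pics/b4.png

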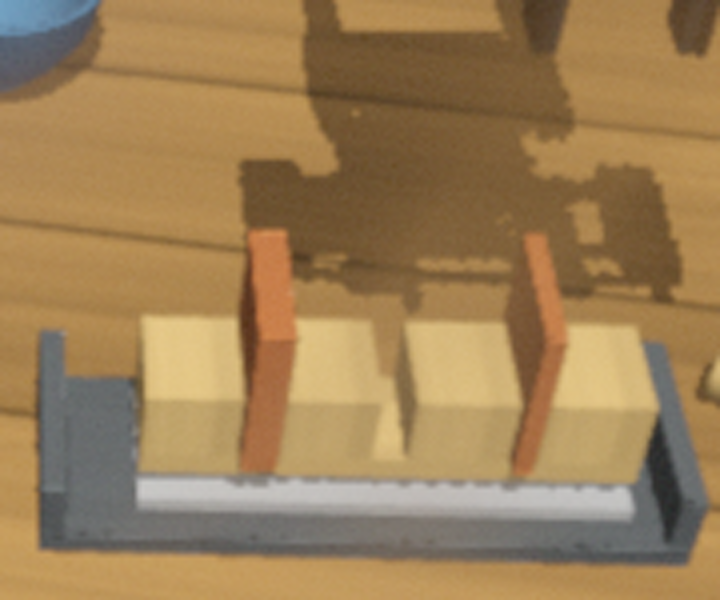

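Both tiles stand upright and seated, the thick one at (268,350) in the wide slot and the thin one at (540,350) in the narrow slot; the gripper is clear.

```bash
python3 -c "
from rig import *
print(hand_in())"
```

```text
the job is handed in; nothing more can be done
None
```

I racked the thick tile in the 16 mm slot first, then the thin tile in the 10 mm slot. Both are upright, pressed home at about 10 N and released, and the job is handed in at about 22 s.

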